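Zero the coffee grinder's grind ring and set it to the red tab

TASK

Reset the grind of the small coffee grinder: with a fingertip push the lever of its grind ring clockwise (seen from above) all the way to the blue stop pin, then push it back until the lever's white line stands over the middle of the red tab on the scale, and leave it there. Only push the lever: the grinder stays standing where it is, and the things around it are not moved.

Things in the scene. Friction and masses are not known exactly. Their poses are not given: they have to be found in the camera images.
- grinder: low round grey coffee grinder, 140 mm across its scale flange, 121 high, 2.2 kg, loose on the worktop. Origin: centre of its underside, on the ring's vertical axis; z up; -x points to the middle of the scale, roughly to the robot. Scale flange top 45 above the worktop; steel ring, radius 56, from 46 to 60; clear hopper and black lid, radius 48, from 61 to 121. It slides if pushed with over some 12 N
- grind_ring (a joint): angle of ring and lever about the grinder's z, rad: 0 with the lever along the grinder's -x, growing counter-clockwise from above; -0.9 at the blue stop pin, +0.9 at the black one (pins 9 mm across, 62 high, at radius 66 just beyond the lever's travel). Friction 0.18 N m (2 N at the post), no spring: it stays where it is left
- lever_post (a point): centre of the top of the upright black post at the lever's end: round, 16 mm across, at radius 100 from the grinder's axis, from 49 to 91 above the worktop, white disc on top. The steel lever arm, 8 wide and with a white line along it, runs radially from the ring to the post, its top 56 above the worktop
- pointer (a point): point on the lever's white line at radius 76 mm from the grinder's axis, 56 above the worktop
- red_tab (a point): middle of the top of the red tab clipped stiffly on the scale flange, 14 mm wide along the scale, at radius 76 from the grinder's axis, 47 above the worktop; the lever arm passes over it freely. Its place on the scale differs each time, at least 0.5 rad from the blue end of the lever's travel and 0.3 from the black
- lemon: yellow lemon, 78x55x56, lying right of the grinder; sizes in mm, origin at its underside; a bystander, not to be moved (20 mm at most)
- garlic: pale garlic bulb, 60 across, right of the grinder; sizes in mm, origin at its underside; a bystander, not to be moved (20 mm at most)
- espresso_cup: small green-lined white cup, 60x87x50, behind the grinder; sizes in mm, origin at its underside; a bystander, not to be moved (20 mm at most)
- tumbler: clear drinking glass, 76 across, 86 high, behind the grinder; sizes in mm, origin at its underside; a bystander, not to be moved (20 mm at most)
- mug_table: white mug with grey dots, 82x114x91, at the worktop's front edge, to the left; sizes in mm, origin at its underside; a bystander, not to be moved (20 mm at most)
- peeler: yellow-handled peeler, 170x25x18, lying flat near the front edge, to the right; sizes in mm, origin at its underside; a bystander, not to be moved (20 mm at most)
- teaspoon: steel teaspoon, 130x27x11, lying flat near the front edge; sizes in mm, origin at its underside; a bystander, not to be moved (20 mm at most)

How it is judged:
By the outcome, as a careful person would: the job done as asked, in the order asked, and still so for the second after the job is handed in, with the robot touching nothing.
It also fails if it takes over 64 s, if anything falls off the work surface, if the arm or the gripper's body presses on something with over 40 N, if the wrist force passes 120 N, or if a joint passes its speed limit or range.

ROBOT

A 7-joint arm with a two-finger parallel gripper is mounted at the origin on a cart in front of the work surface, level with it; the furniture and walls round the work are solid. World frame = base frame: x ahead of the robot, y to its left, z up, the work surface at z = 0. Lengths are in m, angles in rad, forces in N, time in s.
With the tool pointing down it reaches from about 0.4 to 0.85 m from the base axis. Payload 4.4 kg.
Tool frame: the origin (TCP) lies at the very end of the fingers, on their centre line; the grasp point (between the pads) lies 19 mm behind it; z points along the fingers, y is the line along which they close (so a half turn about z gives the same grasp; the last joint's range is limited). The gripper opens to 94 mm and grips with 3 to 60 N. Pads are 16 mm wide; open, the fingers measure 119 mm over their backs; the gripper's body (75 mm by 177 mm) begins 78 mm behind the grasp point.
Start: joints at [-1.286, 0.628, 0.038, 1.517, -0.027, 0.996, -0.02], TCP at [0.223, 0.61, 0.205] pointing down, gripper open.
Joint ranges: [-3.06, 3.06], [-0.37, 2.12], [-1.25, 1.32], [0.18, 2.47], [-1.1, 4.24], [0.23, 1.98], [-2.94, 2.94]. Speed limits (rad/s): [2.57, 2.57, 3.14, 3.14, 3.14, 3.14, 3.14].

INTERFACE

Orientations are given as a unit quaternion [w, x, y, z].
In Python, from bench import readout, viewer, job gives the robot as it stands. The module is installed in compiled form; this text tells all that it offers.
- The arm moves only by the tool play_rows, never from a script. Its argument "steps" is a list of rows, each a list of 5 numbers: the shift along the tool's x, y, z in cm, then the turn about the tool's z in rad, then the finger opening in cm, from 0 to 9.4. A call has 1 to 10 rows; each row shifts and turns the commanded pose from where the row before left it, along the tool's axes as they then stand; what a row does not reach is not made up. A row lasts 1/10 s, in which the tool goes at most 50 mm and 8.59 degrees, less where a joint would pass 70% of its speed; a pose out of reach is approached as far as the arm can. A call with a gripper value outside its range is refused whole. The fingers move at their own pace and stop on an object; the grip force is fixed at half the most. Time passes only in rows, so rows that do not move let the fingers close. It gives the time, the measured TCP pose, the force, the opening and the grip force at its end, in the units of the state.
- readout.observe(): the state, without advancing time (a new reading comes with each control period).
- viewer.grab_frame(name): name is "scene" or "top"; returns the picture (420x560x3 uint8, red, green, blue); there is no depth.
- viewer.camera_info(name): a dict with "camera_matrix" (3x3 intrinsics, pixels), "R" (3x3) and "t" (3): a world point X has camera coordinates R X + t. Camera axes: x right, y down, z forward; pixel columns grow to the right and rows downward; lengths in m; the calibration is good to about 2 mm. A picture is of the moment at which its call begins. camera_info takes no time and is no camera call.
- job.hand_in(): hands the job in; it is judged then, once.
The state is a dict: "clock": time; "joint_pos": joint angles; "qd": joint speeds; "joint_torque": joint torques, N m; "tcp_pos": TCP position; "orientation": TCP orientation; "force": force on the tool from outside, world axes, zero at the start; "wrist_torque": the same for the moment, N m; "grip_width": opening from 0.0 (shut) to 1.0 (fully open); "grip_force": force on a finger pad.
Only numpy, scipy, OpenCV 4.12 (cv2) and the standard library are available. Lean on these libraries where they do the work, as an engineer would, in place of code of your own. Each camera call takes 0.05 s, during which the arm holds its last target. There are 200 camera calls.

## Working session

There is one attempt and no reset: what is moved stays moved. The work goes in short steps, Python scripts to look and compute and a tool call to move; the robot and the scene stay as the last step left them, time stands still between calls to the robot, and variables do not carry over. Pictures are saved under pics/ and viewed, at most 10 in all, crops included, and the job is handed in when it is done.

Besides the shell and the picture viewer there is one more tool, called after "Request:" as name(argument=value, ...), one argument or row to a line, values as JSON. play_rows: Moves the arm, as the interface text tells. Its arguments: {"type":"object","properties":{"steps":{"type":"array"}},"required":["steps"]}

```bash
mkdir -p pics; python3 - <<'E'
from bench import readout, viewer
import cv2
s=readout.observe(); print({k:s[k] for k in("clock","tcp_pos","orientation","grip_width","force")})
for n in("scene","top"):
    f=viewer.grab_frame(n); cv2.imwrite(f"pics/{n}0.png",f[:,:,::-1]); print(viewer.camera_info(n))
E
```

```text
{'clock': 0.0, 'tcp_pos': array([0.22314057, 0.60978605, 0.20455701]), 'orientation': array([-1.39595676e-04,  1.74517341e-01,  9.84653636e-01, -9.46022773e-04]), 'grip_width': 0.9976464531996716, 'force': array([ 0.43290371, -1.06396008, -0.39285788])}
{'camera_matrix': array([[439.50086568,   0.        , 271.54459647],
       [  0.        , 439.50086568, 210.2967438 ],
       [  0.        ,   0.        ,   1.        ]]), 'R': array([[-0.86394404, -0.50351202, -0.00873772],
       [-0.36300556,  0.63469646, -0.68219306],
       [ 0.3490382 , -0.58620478, -0.73111988]]), 't': array([0.41733626, 0.29411377, 1.23335673])}
{'camera_matrix': array([[423.43430932,   0.        , 272.17427577],
       [  0.        , 423.43430932, 206.28118176],
       [  0.        ,   0.        ,   1.        ]]), 'R': array([[ 0.00630659, -0.99995152, -0.0075627 ],
       [-0.99616175, -0.00562205, -0.08735073],
       [ 0.08730398,  0.00808456, -0.99614891]]), 't': array([-0.05031392,  0.54660695,  1.21167681])}
```

View pics/scene0.png

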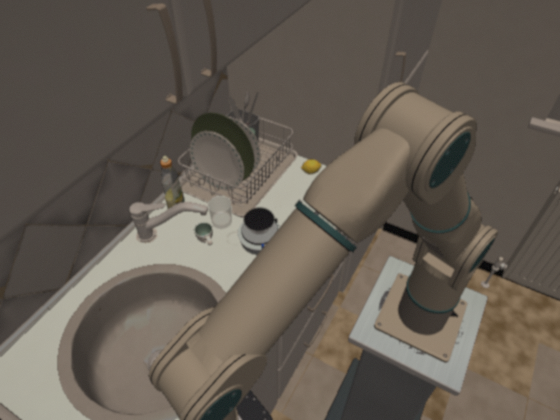

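View pics/top0.png

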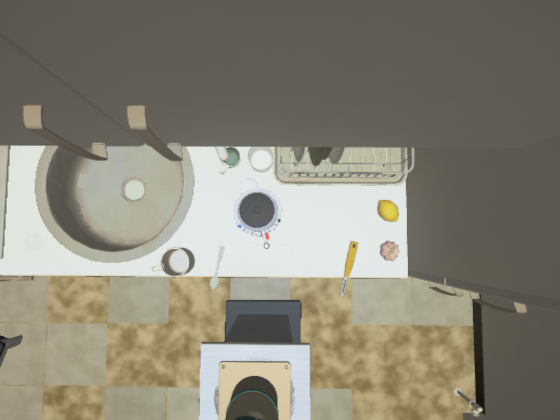

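The scene view shows the arm hiding the grinder's front. The top view is clear: the lid is at about (258,211), the post at about (267,245), with something red near (267,236). I'll enlarge that crop.

```bash
cat > h.py <<'E'
import numpy as np, cv2
from bench import readout, viewer
def ray(n,uv,z):
    c=viewer.camera_info(n);R,t,K=c["R"],c["t"],c["camera_matrix"]
    C=-R.T@t; d=R.T@np.linalg.solve(K,[uv[0],uv[1],1.]); return (C+d*(z-C[2])/d[2])
def proj(n,X):
    c=viewer.camera_info(n);p=c["camera_matrix"]@(c["R"]@np.array(X)+c["t"]);return p[:2]/p[2]
def blobs(f,lo,hi,box,amin=2):
    h=cv2.cvtColor(f,cv2.COLOR_RGB2HSV);m=cv2.inRange(h,np.array(lo),np.array(hi))
    k=np.zeros_like(m);x0,y0,x1,y1=box;k[y0:y1,x0:x1]=m[y0:y1,x0:x1]
    n,_,s,c=cv2.connectedComponentsWithStats(k)
    return [(s[i,4],c[i].round(2),s[i,:4]) for i in range(1,n) if s[i,4]>=amin]
E
python3 - <<'E'
from h import *
f=cv2.imread("pics/top0.png")
c=f[180:262,205:315]; cv2.imwrite("pics/c0.png",cv2.resize(c,None,fx=7,fy=7,interpolation=cv2.INTER_CUBIC))
g=f[:,:,::-1].copy();box=(205,180,315,262)
print("red",blobs(g,(0,100,60),(8,255,255),box),blobs(g,(172,100,60),(180,255,255),box))
print("blue",blobs(g,(100,150,60),(125,255,255),box))
print("dark",blobs(g,(0,0,0),(180,255,80),box))
E
```

```text
red [(np.int32(17), array([266.59, 235.53]), array([265, 233,   4,   6], dtype=int32))] []
blue []
dark []
```

View pics/c0.png

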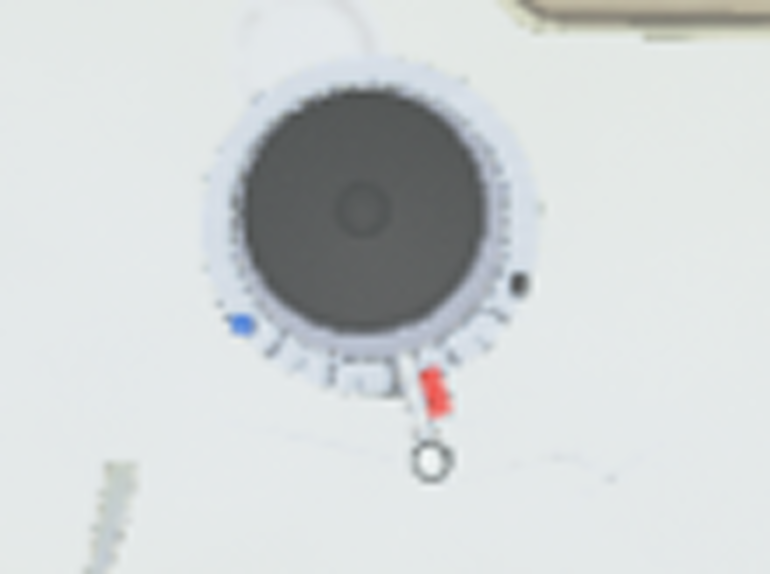

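The crop shows:
- Lid at about (256.9,210).
- Post disc at about (266.7,245.7).
- Blue pin to the left at about (239.6,226.4) and black pin to the right at about (279.1,220.6).
- Red tab just right of the lever, partly covered by it.

Clockwise therefore means pushing the post towards +y.

```bash
cat >> h.py <<'E'
def measure(f,box=(205,180,315,262)):
    h=cv2.cvtColor(f,cv2.COLOR_RGB2HSV)
    x0,y0,x1,y1=box
    m=cv2.inRange(cv2.cvtColor(f,cv2.COLOR_RGB2GRAY)[y0:y1,x0:x1],0,140)
    cs,_=cv2.findContours(m,cv2.RETR_EXTERNAL,cv2.CHAIN_APPROX_NONE)
    return [(cv2.contourArea(c),(np.array(cv2.minEnclosingCircle(c)[0])+[x0,y0]).round(2),round(cv2.minEnclosingCircle(c)[1],2)) for c in cs if len(c)>5]
E
python3 - <<'E'
from h import *
g=cv2.imread("pics/top0.png")[:,:,::-1].copy();box=(205,180,315,262)
for r in measure(g): print(r)
print("blue",blobs(g,(100,90,60),(130,255,255),box))
print("red",blobs(g,(0,60,60),(8,255,255),box),blobs(g,(172,60,60),(180,255,255),box))
C=ray("top",(256.9,210),.121);P=ray("top",(266.7,245.7),.091);B=ray("top",(239.6,226.4),.062);K=ray("top",(279.1,220.6),.062);T=ray("top",(266.59,235.53),.047)
for n,p in zip("CPBKT",(C,P,B,K,T)):
    d=p-C; print(n,p.round(4),"r",np.hypot(*d[:2]).round(4),"ang from -x",np.arctan2(-d[1],-d[0]).round(3))
E
```

```text
(2.0, array([266., 235.]), 2.24)
(2.0, array([278.5, 220. ]), 1.12)
(923.5, array([256.45, 209.64]), 17.7)
(0.0, array([299., 182.]), 15.0)
blue [(np.int32(8), array([239.12, 225.88]), array([238, 225,   3,   3], dtype=int32))]
red [(np.int32(20), array([266.6 , 235.65]), array([265, 233,   4,   7], dtype=int32))] []
C [ 0.5281 -0.0069  0.121 ] r 0.0 ang from -x -3.142
P [ 0.4327 -0.0333  0.091 ] r 0.099 ang from -x 0.27
B [0.4861 0.044  0.062 ] r 0.066 ang from -x -0.881
K [ 0.5031 -0.0671  0.062 ] r 0.0652 ang from -x 1.178
T [ 0.4612 -0.0319  0.047 ] r 0.0714 ang from -x 0.358
```

Request:
play_rows(
  steps=[
    [-3, -3.8, 0, 0, 4],
    [-3, -3.8, 0, 0, 4],
    [-3, -3.8, 0, 0, 4],
    [-3, -3.8, 0, 0, 4],
    [-3, -3.8, 0, 0, 4],
    [-3, -3.8, 0, 0, 4],
    [-3, -3.8, 0, 0, 4],
    [-3, -3.8, 0, 0, 4],
    [-3, -3.8, 0, 0, 4],
    [-3, -3.8, 0, 0, 4],
  ],
)

```text
clock: 1.1
tcp_pos: [0.3746, 0.1486, 0.2055]
orientation: [0.0, 0.174, 0.985, 0.0]
force: [0.9, -0.4, 0.5]
grip_width: 0.425
grip_force: 0.0
```

Request:
play_rows(
  steps=[
    [-2.95, -3.75, 0, 0, 4],
    [-2.95, -3.75, 0, 0, 4],
    [-2.95, -3.75, 0, 0, 4],
    [-2.9, -3.7, 0, 0, 4],
    [0, 0, 0, -0.14, 4],
    [0, 0, 0, -0.14, 4],
    [0, 0, 0, -0.14, 4],
    [0, 0, 2, -0.14, 4],
    [0, 0, 2, -0.06, 4],
    [0, 0, 2, 0, 4],
  ],
)

```text
clock: 2.1
tcp_pos: [0.4334, -0.0304, 0.1448]
orientation: [0.0, -0.135, 0.991, 0.0]
force: [-0.2, -0.3, 0.7]
grip_width: 0.42
grip_force: 0.0
```

```bash
python3 - <<'E'
from h import *
s=readout.observe(); print(s["tcp_pos"],s["orientation"],s["force"],s["grip_width"],s["joint_pos"].round(2))
a=viewer.grab_frame("scene");b=viewer.grab_frame("top")
A=cv2.resize(a[170:290,180:340],(560,420),interpolation=cv2.INTER_CUBIC)
print(proj("scene",s["tcp_pos"]),proj("scene",[.434,-.032,.091]))
cv2.imwrite("pics/c1.png",A[:,:,::-1])
E
```

```text
[ 0.43341491 -0.03035894  0.14481978] [ 1.84437048e-04 -1.34765918e-01  9.90877437e-01  1.31374963e-04] [-0.15444214 -0.33548015  0.71737672] 0.4200050186996276 [ 0.01  0.43 -0.01  2.16  0.01  0.56  1.84]
[290.83601925 216.64170872] [290.51149104 228.10584158]
```

View pics/c1.png

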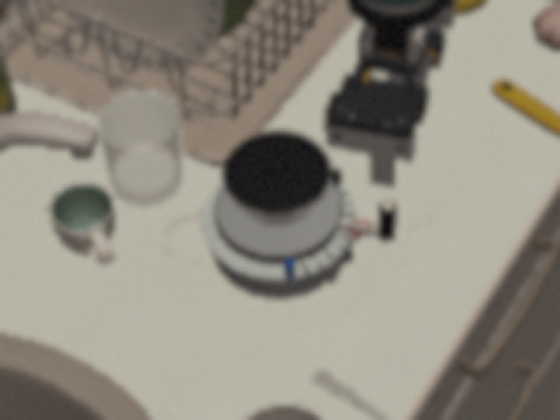

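The crop shows the fingers above the post. The post top at full-frame (291,229) matches the predicted (290.5,228.1), so I can go down astride it.

Request:
play_rows(
  steps=[
    [0, 0, 2, 0, 4],
    [0, 0, 2, 0, 4],
    [0, 0, 2, 0, 4],
    [0, 0, 1, 0, 4],
    [0, 0, 0.8, 0, 4],
    [0, 0, 0, 0, 4],
  ],
)

```text
clock: 2.8
tcp_pos: [0.4334, -0.0303, 0.0672]
orientation: [-0.0, -0.134, 0.991, 0.0]
force: [0.4, -0.2, 0.6]
grip_width: 0.426
grip_force: 0.0
```

Request:
play_rows(
  steps=[
    [-0.02, 0.6, 0, 0.06, 4],
    [-0.03, 0.7, 0, 0.07, 4],
    [-0.04, 0.9, 0, 0.09, 4],
    [-0.04, 0.9, 0, 0.09, 4],
    [-0.04, 0.9, 0, 0.09, 4],
    [-0.04, 0.9, 0, 0.09, 4],
    [-0.04, 0.9, 0, 0.09, 4],
    [-0.04, 0.9, 0, 0.09, 4],
    [-0.04, 0.9, 0, 0.09, 4],
    [-0.03, 0.7, 0, 0.07, 4],
  ],
)

```text
clock: 3.8
tcp_pos: [0.4464, 0.0497, 0.0685]
orientation: [0.001, 0.278, 0.96, 0.0]
force: [0.9, -2.0, -0.9]
grip_width: 0.428
grip_force: 0.9
```

```bash
cat >> h.py <<'E'
C0=np.array([.5293,-.0058])
def stat():
    s=readout.observe();d=s["tcp_pos"][:2]-C0;q=s["orientation"]
    from scipy.spatial.transform import Rotation as Ro
    R=Ro.from_quat(q,scalar_first=True).as_matrix()
    print("t",round(s["clock"],2),"tcp",s["tcp_pos"].round(4),"r",np.hypot(*d).round(4),"ang",np.arctan2(-d[1],-d[0]).round(3),"tool ang",np.arctan2(-R[1,0],-R[0,0]).round(3),"F tool",(R.T@s["force"]).round(2),"w",s["grip_width"].round(3))
    return s
E
python3 -c "
from h import *
stat()"
```

```text
Traceback (most recent call last):
  File "h.py", line 24, in stat
    print("t",round(s["clock"],2),"tcp",s["tcp_pos"].round(4),"r",np.hypot(*d).round(4),"ang",np.arctan2(-d[1],-d[0]).round(3),"tool ang",np.arctan2(-R[1,0],-R[0,0]).round(3),"F tool",(R.T@s["force"]).round(2),"w",s["grip_width"].round(3))
                                                                                                                                                                                                                      ^^^^^^^^^^^^^^^^^^^^^
AttributeError: 'float' object has no attribute 'round'
```

Request:
play_rows(
  steps=[
    [-0.02, 0.5, 0, 0.05, 4],
    [-0.02, 0.5, 0, 0.05, 4],
    [-0.02, 0.5, 0, 0.05, 4],
    [-0.02, 0.4, 0, 0.04, 4],
    [0, 0.2, 0, 0.02, 4],
    [0, 0.1, 0, 0.01, 4],
  ],
)

```text
clock: 4.4
tcp_pos: [0.4594, 0.0665, 0.068]
orientation: [0.0, 0.381, 0.925, 0.0]
force: [-0.4, -2.4, 1.2]
grip_width: 0.425
grip_force: 0.8
```

```bash
sed -i 's/s\["grip_width"\].round(3)/round(s["grip_width"],3)/' h.py; python3 -c "
from h import *
stat()"
```

```text
t 4.4 tcp [0.4594 0.0665 0.068 ] r 0.1006 ang -0.802 tool ang -0.781 F tool [-1.41 -1.96 -1.18] w 0.425
```

~7 mm left by estimate; creeping while watching the force.

Request:
play_rows(
  steps=[
    [0, 0.15, 0, 0.015, 4],
    [0, 0.15, 0, 0.015, 4],
    [0, 0.1, 0, 0.01, 4],
    [0, 0, 0, 0, 4],
  ],
)

```text
clock: 4.8
tcp_pos: [0.4619, 0.0696, 0.0674]
orientation: [-0.0, 0.399, 0.917, 0.0]
force: [-1.4, -0.6, 1.2]
grip_width: 0.426
grip_force: 0.6
```

```bash
python3 -c "
from h import *
stat()"
```

```text
t 4.8 tcp [0.4619 0.0696 0.0674] r 0.1012 ang -0.842 tool ang -0.821 F tool [ 0.56 -1.42 -1.15] w 0.426
```

Request:
play_rows(
  steps=[
    [0, 0.1, 0, 0.01, 4],
    [0, 0.1, 0, 0.01, 4],
    [0, 0.05, 0, 0, 4],
    [0, 0, 0, 0, 4],
  ],
)

```text
clock: 5.2
tcp_pos: [0.4637, 0.0713, 0.0674]
orientation: [-0.0, 0.408, 0.913, -0.0]
force: [-0.7, -1.4, 1.4]
grip_width: 0.427
grip_force: 0.8
```

```bash
python3 - <<'E'
from h import *
stat()
f=viewer.grab_frame("top");cv2.imwrite("pics/top2.png",f[:,:,::-1])
a=viewer.grab_frame("scene")
A=cv2.resize(f[180:262,205:315],None,fx=5,fy=5,interpolation=cv2.INTER_CUBIC)
B=cv2.resize(a[190:275,225:305],None,fx=5,fy=5,interpolation=cv2.INTER_CUBIC)
o=np.zeros((600,800,3),np.uint8);o[:410,:400]=A[:,:400];o[:425,400:]=B
cv2.imwrite("pics/c2.png",o[:430,:,::-1])
E
```

```text
t 5.2 tcp [0.4637 0.0713 0.0674] r 0.1012 ang -0.865 tool ang -0.841 F tool [-0.57 -1.51 -1.38] w 0.427
```

View pics/c2.png

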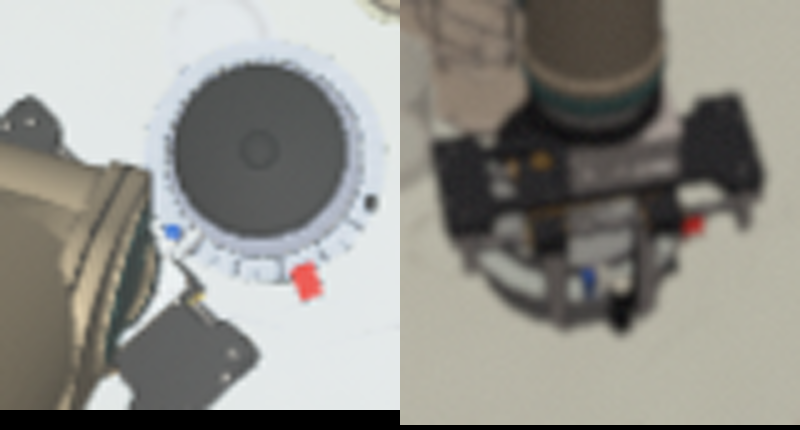

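Left (top view): the whole red tab is now visible at crop (307,281), and the blue pin at (173,232) is still standing. Right (scene view): the lever is near the blue pin, but the force is still only friction, so I'll measure the tab and keep creeping.

```bash
python3 - <<'E'
from h import *
g=cv2.imread("pics/top2.png")[:,:,::-1].copy();g0=cv2.imread("pics/top0.png")[:,:,::-1].copy()
x0,y0,x1,y1=205,180,315,262
def wc(g,ch):
    p=g[y0:y1,x0:x1].astype(float);v,u=np.mgrid[y0:y1,x0:x1]
    w={"r":p[...,0]-np.maximum(p[...,1],p[...,2]),"b":p[...,2]-np.maximum(p[...,0],p[...,1])-25}[ch]
    w[w<25]=0
    if ch=="r": w[:45]=0
    return np.array([(w*u).sum(),(w*v).sum()])/w.sum(), w.sum()
def lid(g):
    m=cv2.inRange(cv2.cvtColor(g,cv2.COLOR_RGB2GRAY)[185:235,232:282],0,140)
    m=cv2.morphologyEx(m,cv2.MORPH_OPEN,np.ones((5,5),np.uint8));M=cv2.moments(m,True);return np.array([M["m10"]/M["m00"]+232,M["m01"]/M["m00"]+185]),M["m00"]
for G in(g0,g):
    l,a=lid(G);C=ray("top",l,.121)
    r,_=wc(G,"r");T=ray("top",r,.047);b,_=wc(G,"b");B=ray("top",b,.062)
    print("lid",l,a,"C",C)
    for n,p in(("T",T),("B",B)):
        d=p-C;print(n,p.round(4),"r",np.hypot(*d[:2]).round(4),"ang",np.arctan2(-d[1],-d[0]).round(3))
E
```

```text
lid [256.51909185 209.76573787] 969.0 C [ 0.52874103 -0.00584816  0.121     ]
T [ 0.461  -0.0322  0.047 ] r 0.0727 ang 0.371
B [0.4878 0.0454 0.062 ] r 0.0656 ang -0.897
lid [254.7907197  210.91003788] 1056.0 C [ 0.52563237 -0.00123511  0.121     ]
T [ 0.4606 -0.0298  0.047 ] r 0.071 ang 0.413
B [0.4878 0.0454 0.062 ] r 0.0601 ang -0.889
```

Request:
play_rows(
  steps=[
    [0, 0.1, 0, 0.01, 4],
    [0, 0.1, 0, 0.01, 4],
    [0, 0, 0, 0, 4],
  ],
)

```text
clock: 5.6
tcp_pos: [0.4651, 0.0724, 0.0674]
orientation: [-0.0, 0.417, 0.909, -0.0]
force: [-1.7, -1.0, 1.8]
grip_width: 0.428
grip_force: 1.2
```

Request:
play_rows(
  steps=[
    [0, 0.1, 0, 0.01, 4],
    [0, 0.1, 0, 0.01, 4],
    [0, 0, 0, 0, 4],
  ],
)

```text
clock: 5.9
tcp_pos: [0.4662, 0.0732, 0.0674]
orientation: [-0.0, 0.427, 0.904, -0.001]
force: [-3.3, -3.3, 2.4]
grip_width: 0.424
grip_force: 2.6
```

```bash
python3 -c "
from h import *
stat()"
```

```text
t 5.9 tcp [0.4662 0.0732 0.0674] r 0.1011 ang -0.897 tool ang -0.882 F tool [-0.51 -4.64 -2.4 ] w 0.424
```

Request:
play_rows(
  steps=[
    [0, 0.1, 0, 0, 4],
    [0, 0, 0, 0, 4],
  ],
)

```text
clock: 6.1
tcp_pos: [0.4669, 0.0741, 0.0674]
orientation: [-0.001, 0.426, 0.905, -0.0]
force: [-4.8, -3.0, 2.0]
grip_width: 0.429
grip_force: 2.5
```

```bash
python3 -c "
from h import *
stat()"
```

```text
t 6.1 tcp [0.4669 0.0741 0.0674] r 0.1014 ang -0.908 tool ang -0.881 F tool [ 0.72 -5.62 -2.03] w 0.429
```

```bash
cat >> h.py <<'E'
def wc(g,ch,box):
    x0,y0,x1,y1=box
    p=g[y0:y1,x0:x1].astype(float);v,u=np.mgrid[y0:y1,x0:x1]
    w={"r":p[...,0]-np.maximum(p[...,1],p[...,2]),"b":p[...,2]-np.maximum(p[...,0],p[...,1])-25,"k":(200-p.max(2))-60}[ch]
    w[w<25]=0
    return (np.array([(w*u).sum(),(w*v).sum()])/max(w.sum(),1)).round(2)
BOX={"r":(258,225,280,245),"b":(233,220,245,232),"k":(275,216,285,226)}
E
python3 - <<'E'
from h import *
g=viewer.grab_frame("top");cv2.imwrite("pics/top3.png",g[:,:,::-1])
for G in(cv2.imread("pics/top0.png")[:,:,::-1],cv2.imread("pics/top2.png")[:,:,::-1],g):
    print([(k,wc(G,k,BOX[k])) for k in "rbk"])
a=viewer.grab_frame("scene");cv2.imwrite("pics/c3.png",cv2.resize(a[215:265,245:305],None,fx=10,fy=10,interpolation=cv2.INTER_CUBIC)[:,:,::-1])
stat()
E
```

```text
[('r', array([266.71, 235.62])), ('b', array([239.12, 225.81])), ('k', array([278.61, 219.75]))]
[('r', array([265.84, 235.76])), ('b', array([239.12, 225.82])), ('k', array([278.6 , 219.76]))]
[('r', array([265.28, 235.96])), ('b', array([238.91, 225.44])), ('k', array([278.37, 220.49]))]
t 6.2 tcp [0.4669 0.0741 0.0673] r 0.1014 ang -0.908 tool ang -0.881 F tool [ 0.19 -3.44 -2.02] w 0.424
```

View pics/c3.png

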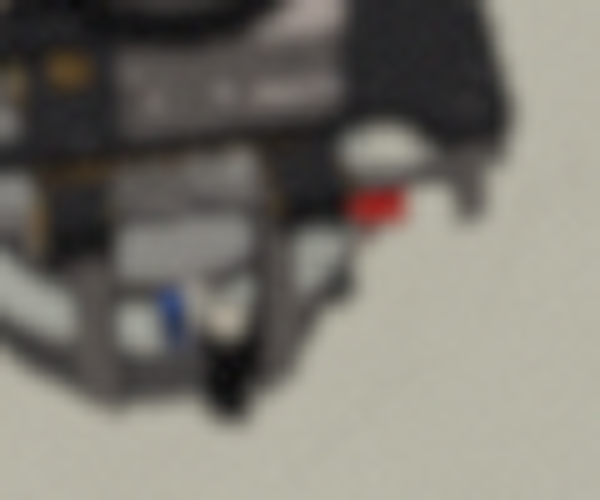

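The last creep turned the whole grinder about 0.025 rad (tab and pins moved 0.4–0.7 px), so the lever is firmly on the blue stop and I'm ending that push. The crop shows the lever next to the blue pin at (172,315). Next I push back with the other finger, stopping short of the tab.

Request:
play_rows(
  steps=[
    [-0.04, -0.9, 0, -0.09, 4],
    [-0.03, -0.7, 0, -0.07, 4],
    [-0.02, -0.5, 0, -0.05, 4],
    [-0.03, -0.6, 0, -0.06, 4],
    [-0.04, -0.9, 0, -0.09, 4],
    [-0.04, -0.9, 0, -0.09, 4],
    [-0.04, -0.9, 0, -0.09, 4],
    [-0.04, -0.9, 0, -0.09, 4],
    [-0.04, -0.9, 0, -0.09, 4],
    [-0.04, -0.9, 0, -0.09, 4],
  ],
)

```text
clock: 7.2
tcp_pos: [0.4325, 0.0058, 0.0676]
orientation: [0.001, 0.033, 0.999, 0.001]
force: [-2.2, 2.3, 0.0]
grip_width: 0.421
grip_force: 1.4
```

```bash
python3 -c "
from h import *
stat()
T=ray('top',(265.28,235.96),.047);d=T[:2]-[.5285,-.0053];print(T,np.hypot(*d),np.arctan2(-d[1],-d[0]))"
```

```text
t 7.2 tcp [0.4325 0.0058 0.0676] r 0.0975 ang -0.119 tool ang -0.065 F tool [ 2.38  2.11 -0.03] w 0.421
[ 0.45998078 -0.02815369  0.047     ] 0.0722300168528445 0.32193378371861203
```

Request:
play_rows(
  steps=[
    [0, -0.9, 0, -0.09, 4],
    [0, -0.9, 0, -0.09, 4],
    [-0.02, -0.8, 0, -0.08, 4],
    [-0.02, -0.7, 0, -0.07, 4],
    [-0.02, -0.6, 0, -0.06, 4],
    [-0.01, -0.4, 0, -0.04, 4],
    [0, 0, 0, 0, 4],
  ],
)

```text
clock: 7.9
tcp_pos: [0.438, -0.0377, 0.0676]
orientation: [0.001, -0.179, 0.984, 0.0]
force: [0.5, 1.1, 0.4]
grip_width: 0.425
grip_force: 0.3
```

```bash
python3 -c "
from h import *
stat()"
```

```text
t 7.9 tcp [ 0.438  -0.0377  0.0676] r 0.0968 ang 0.336 tool ang 0.359 F tool [-0.9   0.85 -0.37] w 0.425
```

Request:
play_rows(
  steps=[
    [0, 0.6, 0, 0, 4],
    [0, 0.4, -1, 0, 4],
    [0, 0, -4, 0, 4],
    [0, 0, -4, 0, 4],
    [0, 4, -2, 0, 4],
    [0, 4.8, 0, 0, 4],
    [0, 4.8, 0, 0, 4],
    [0, 4.8, 0, 0, 4],
    [0, 4.8, 0, 0, 4],
    [0, 4.8, 0, 0, 4],
  ],
)

```text
clock: 8.9
tcp_pos: [0.334, 0.236, 0.1785]
orientation: [0.001, -0.179, 0.984, 0.001]
force: [2.2, -0.2, -0.0]
grip_width: 0.425
grip_force: 0.0
```

```bash
cat >> h.py <<'E'
def look(n):
    s=stat()
    g=viewer.grab_frame("top");cv2.imwrite(f"pics/{n}.png",g[:,:,::-1])
    print([(k,wc(g,k,BOX[k])) for k in "rbk"])
    l=cv2.resize(g[218:256,240:290],None,fx=15,fy=15,interpolation=cv2.INTER_CUBIC)
    cv2.imwrite(f"pics/{n}c.png",l[:,:,::-1])
    m=cv2.inRange(cv2.cvtColor(g,cv2.COLOR_RGB2GRAY)[188:234,234:280],0,140)
    m=cv2.morphologyEx(m,cv2.MORPH_OPEN,np.ones((5,5),np.uint8));M=cv2.moments(m,True)
    u=np.array([M["m10"]/M["m00"]+234,M["m01"]/M["m00"]+188]);print("lid",u,M["m00"],ray("top",u,.121))
E
python3 -c "
from h import *
look('top4')"
```

```text
t 8.9 tcp [0.334  0.236  0.1785] r 0.3108 ang -0.891 tool ang 0.359 F tool [-2.01 -0.98  0.03] w 0.425
[('r', array([265.74, 235.92])), ('b', array([238.92, 225.44])), ('k', array([278.24, 220.61]))]
lid [256.20225873 209.69712526] 974.0 [ 0.52892103 -0.00499519  0.121     ]
```

View pics/top4c.png

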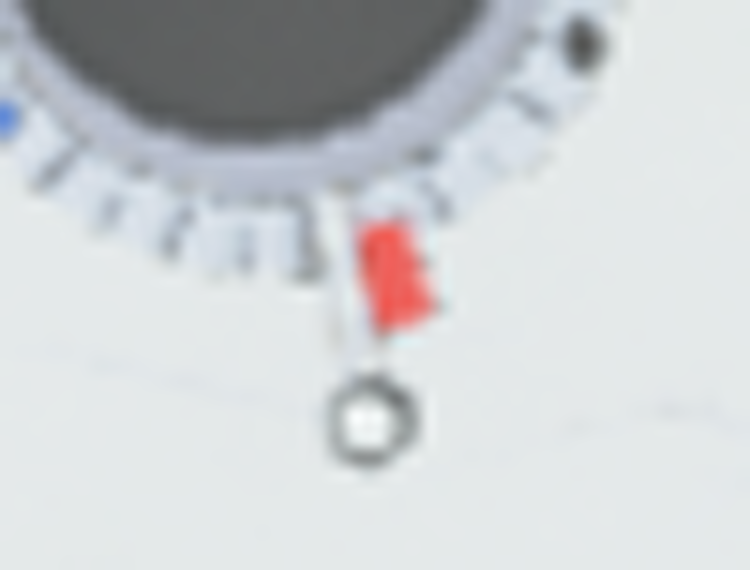

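The crop shows the grinder standing. The post disc is at crop (368,422), about (264.07,245.67) full-frame, and the lever is just left of the red tab at (397,275).

```bash
python3 -c "
from h import *
for C in ([.5287,-.0053],[.5289,-.0050]):
  for n,p in (('P',ray('top',(264.07,245.67),.091)),('T',ray('top',(265.28,235.96),.047)),('B',ray('top',(238.92,225.44),.062)),('K',ray('top',(278.24,220.61),.062))):
    d=p[:2]-C;print(n,p.round(4),np.hypot(*d).round(4),np.arctan2(-d[1],-d[0]).round(3))"
```

```text
P [ 0.4327 -0.0261  0.091 ] 0.0982 0.213
T [ 0.46   -0.0282  0.047 ] 0.0724 0.321
B [0.4888 0.046  0.062 ] 0.065 -0.91
K [ 0.5031 -0.0647  0.062 ] 0.0647 1.164
P [ 0.4327 -0.0261  0.091 ] 0.0985 0.216
T [ 0.46   -0.0282  0.047 ] 0.0727 0.324
B [0.4888 0.046  0.062 ] 0.0649 -0.905
K [ 0.5031 -0.0647  0.062 ] 0.065 1.163
```

Request:
play_rows(
  steps=[
    [0, -4.8, 0, 0, 4],
    [0, -4.8, 0, 0, 4],
    [0, -4.8, 0, 0, 4],
    [0, -4.8, 0, 0, 4],
    [0, -4.8, 0, 0, 4],
    [-0.1, -4.3, 0, 0, 4],
    [0, 0, 4, 0, 4],
    [0, 0, 4, 0, 4],
    [0, 0, 3, 0, 4],
    [0, 0, 0, 0, 4],
  ],
)

```text
clock: 9.95
tcp_pos: [0.4332, -0.0309, 0.0653]
orientation: [-0.003, -0.179, 0.984, 0.001]
force: [-0.7, -0.1, 1.1]
grip_width: 0.424
grip_force: 0.0
```

```bash
python3 -c "
from h import *
stat()"
```

```text
t 9.95 tcp [ 0.4332 -0.0309  0.0653] r 0.0993 ang 0.256 tool ang 0.359 F tool [ 0.72  0.14 -1.05] w 0.424
```

Request:
play_rows(
  steps=[
    [0, -0.5, 0, -0.03, 4],
    [0, -0.5, 0, -0.03, 4],
    [-0.02, -0.4, 0, -0.03, 4],
    [0, -0.2, 0, 0, 4],
    [0, -0.1, 0, 0, 4],
    [0, 0, 0, 0, 4],
  ],
)

```text
clock: 10.55
tcp_pos: [0.4427, -0.0471, 0.0679]
orientation: [0.001, -0.222, 0.975, -0.0]
force: [-0.6, 0.4, 1.8]
grip_width: 0.425
grip_force: 0.4
```

```bash
python3 -c "
from h import *
stat()"
```

```text
t 10.55 tcp [ 0.4427 -0.0471  0.0679] r 0.0959 ang 0.445 tool ang 0.449 F tool [ 0.33  0.63 -1.77] w 0.425
```

Request:
play_rows(
  steps=[
    [0, 0.6, 0, 0, 4],
    [0, 0.5, -1, 0, 4],
    [0, 0, -4, 0, 4],
    [0, 0, -4, 0, 4],
    [0, 4, -2, 0, 4],
    [0, 4.8, 0, 0, 4],
    [0, 4.8, 0, 0, 4],
    [0, 4.8, 0, 0, 4],
    [0, 4.8, 0, 0, 4],
    [0, 4.8, 0, 0, 4],
  ],
)

```text
clock: 11.55
tcp_pos: [0.3147, 0.2172, 0.1783]
orientation: [0.001, -0.223, 0.975, 0.0]
force: [1.8, 0.2, 0.2]
grip_width: 0.425
grip_force: 0.0
```

```bash
python3 -c "
from h import *
look('top5')"
```

```text
t 11.55 tcp [0.3147 0.2172 0.1783] r 0.3095 ang -0.805 tool ang 0.449 F tool [-1.76 -0.57 -0.15] w 0.425
[('r', array([265.72, 235.86])), ('b', array([238.92, 225.44])), ('k', array([278.23, 220.6 ]))]
lid [256.23148148 209.70781893] 972.0 [ 0.52889266 -0.00507397  0.121     ]
```

View pics/top5c.png

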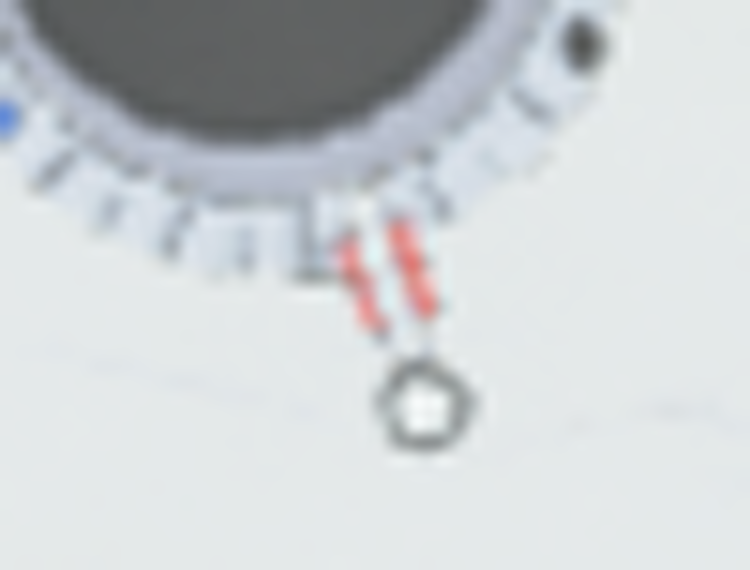

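Two red stripes now show on either side of the lever, at crop (362,285) and (412,272), and the post disc is at (424,405). That's nearly centred; I'll quantify the balance.

```bash
python3 - <<'E'
from h import *
g=cv2.imread("pics/top5.png")[:,:,::-1].astype(float)
c=viewer.camera_info("top");print("cam",-c["R"].T@c["t"])
P=ray("top",((424.5)/15-.5+240,(405.5)/15-.5+218),.091)
C=np.array([.5288,-.0052]);d=P[:2]-C;th=np.arctan2(-d[1],-d[0]);print("P",P,"r",np.hypot(*d),"lever ang",th)
L=R=0;sl=[];
for v in range(228,244):
  for u in range(255,280):
    p=g[v,u];w=p[0]-max(p[1],p[2])
    if w<15: continue
    T=ray("top",(u,v),.047)[:2]-C
    e=np.array([-np.cos(th),-np.sin(th)]);n=np.array([np.sin(th),-np.cos(th)]) # n: ccw side
    sl.append((T@e,T@n,w))
s=np.array(sl);k=(s[:,0]>.066)&(s[:,0]<.084);s=s[k]
print("lat centroid mm",(s[:,1]*s[:,2]).sum()/s[:,2].sum()*1e3,"weights -,+",s[s[:,1]<0,2].sum(),s[s[:,1]>0,2].sum())
for q in(s[s[:,1]<0],s[s[:,1]>0]): print((q[:,:2]*q[:,2:]).sum(0)/q[:,2].sum()*1e3)
g=cv2.imread("pics/top3.png")[:,:,::-1].astype(float);f=[]
for v in range(226,246):
  for u in range(255,280):
    p=g[v,u];w=p[0]-max(p[1],p[2])
    if w>=15:
      T=ray("top",(u,v),.047)[:2]-C;f.append((T@e,T@n,w))
f=np.array(f);print("full tab rad,lat mm",(f[:,:2]*f[:,2:]).sum(0)/f[:,2].sum()*1e3)
E
```

```text
cam [ 0.43904204 -0.05703431  1.25437655]
P [ 0.43585272 -0.03628434  0.091     ] r 0.098007312939087 lever ang 0.32273706197214647
lat centroid mm 0.8613403939316969 weights -,+ 457.0 665.0
[73.79184166 -5.41474178]
[73.58327812  5.17437732]
full tab rad,lat mm [ 7.25022076e+01 -6.43128504e-02]
```

Both checks put the lever line within about 0.5 mm of the tab's middle: the full-tab centroid is 0.06 mm off and the stripe balance about 0.4 mm off. The arm is clear of everything, so I'm handing in.

```bash
python3 -c "
from bench import job
print(job.hand_in())"
```

```text
the job is handed in; nothing more can be done
None
```

The lever was pushed clockwise to the blue stop, then back until its white line stood within about 0.5 mm of the middle of the red tab, and the job was handed in at about 12 s with the arm clear; the push against the stop turned the grinder by about 0.025 rad and shifted it by about half a millimetre.

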